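# Ready the stone clamp: zero the peak pointer and present the clamp lever

### The arm

A 7-joint arm with a two-finger parallel gripper is mounted at the origin on the work surface. World frame = base frame: x ahead of the robot, y to its left, z up, the work surface at z = 0. Lengths are in m, angles in rad, forces in N, time in s.
With the tool pointing down it reaches from about 0.425 to 0.925 m from the base axis. Payload 6.8 kg.
Tool frame: the origin (TCP) lies at the very end of the fingers, on their centre line; the grasp point (between the pads) lies 19 mm behind it; z points along the fingers, y is the line along which they close (so a half turn about z gives the same grasp; the last joint's range is limited). The gripper opens to 85 mm and grips with 20 to 120 N. Pads are 22 mm wide; open, the fingers measure 114 mm over their backs; the gripper's body (76 mm by 85 mm) begins 54 mm behind the grasp point. The pads swing forward as they close: fully open they stand 13 mm farther back than shut.
Start: joints at [1.034, 0.477, 0.022, 1.555, -0.011, 1.109, -0.083], TCP at [0.281, -0.614, 0.231] pointing down, gripper open.
Joint ranges: [-2.96, 2.96], [-0.34, 2.1], [-1.41, 1.46], [0.24, 2.44], [-1.37, 4.51], [0.17, 1.92], [-2.96, 2.96]. Speed limits (rad/s): [2.39, 2.39, 3.14, 3.14, 3.14, 3.14, 3.14].

### API

Orientations are given as a unit quaternion [w, x, y, z].
In Python, from station import bot gives the robot as it stands. The module is installed in compiled form; this text tells all that it offers.
- The arm moves only by the shell command python3 -m jog 'ROWS' [OPENING] [FORCE]. ROWS is JSON, a list of rows, each a list of 4 numbers: the shift along the tool's x, y, z in cm, then the turn about the tool's z in rad. In form: [[x, y, z, spin], ...]. A call has 1 to 20 rows; each row is the pose to reach, as a shift and turn from the pose commanded when the call began, along the tool's axes at that moment; what a row does not reach only later rows make up. A row lasts 1/12 s, in which the tool goes at most 41.7 mm and 7.16 degrees, less where a joint would pass 70% of its speed; a pose out of reach is approached as far as the arm can. A call with a gripper value outside its range is refused whole. OPENING is the closure, from -1 (fully open) to 1 (shut), set as the call begins (- or left out, the last holds). The fingers move at their own pace and stop on an object; FORCE is the grip in N (left out, the last holds). Time passes only in rows, so rows that repeat a pose let the fingers close. It gives the time, the measured TCP pose, the force, the opening and the grip force at its end, in the units of the state.
- bot.get_obs(): the state, without advancing time (a new reading comes with each control period).
- bot.read_camera(name): name is "scene" or "top" or "wrist"; returns a dict with "pixels" (480x640x3 uint8, red, green, blue), "depth" (480x640 float32, m along the optical axis (not along the pixel's ray), 0 where there is no reading), "fovy" (degrees; the focal length in pixels is half the picture's height over the tangent of half this angle, whatever the lens; pixels are square), "cx", "cy" (the principal point, pixels), "pose" (4x4, takes a point from camera to world coordinates). Camera axes: x right, y down, z forward; pixel columns grow to the right and rows downward; lengths in m; the calibration is good to about 2 mm. The wrist camera is an equidistant fisheye: a pixel r from the principal point sees the ray r / f radians off the axis. A picture is of the moment at which its call begins.
- bot.hand_in(): hands the job in; it is judged then, once.
The state is a dict: "t": time; "q": joint angles; "joint_vel": joint speeds; "joint_torque": joint torques, N m; "eef_pos": TCP position; "tool_rot": TCP orientation; "contact_force": force on the tool from outside, world axes, zero at the start; "torque": the same for the moment, N m; "gripper_width": opening from 0.0 (shut) to 1.0 (fully open); "grasp_force": force on a finger pad.
Only numpy, scipy, OpenCV 4.12 (cv2) and the standard library are available. Lean on these libraries where they do the work, as an engineer would, in place of code of your own. Each camera call takes 0.05 s, during which the arm holds its last target. There are 200 camera calls.

### The job

Get the stone clamp ready for the next job: first turn the knob of the round load gauge anticlockwise until its red peak pointer is fully home at the zero stop, then pick up the green cast clamp lever by its balance point (the yellow band) and bring it over the clamp stand. Hold it level and still, two to three centimetres above the top of the steel post, with its eye centred over the post and its nose above the stone blank on the bed. Finish while still holding it there, and leave everything else where it is.

Things in the scene. Friction and masses are not known exactly. Their poses are not given: they have to be found in the camera images.
- gauge: Round grey load gauge, fixed to the bench, 132 mm across, white dial facing up 47 mm above the bench. Origin: centre of its underside; z up. The zero mark of the dial (a long tick, with a small black stop pin beside it) lies in its -x direction; the scale runs clockwise seen from above.
- peak (a joint): Knob of the peak pointer in the middle of the gauge dial, turning about the vertical. 0 = at the zero stop; the value is the angle clockwise from zero, seen from above (rad, up to 3.0), so it is zeroed by turning anticlockwise. Light friction (0.03 N m), no spring: it stays where it is left. A hard stop at 0. It starts between 0.8 and 2.3.
- peak_grip (a point): Point on the knob's axis at a good height to grip, 76 mm above the bench. Black knob: disc 44 mm across, 8 mm high, on it an upright bar 42 mm long (x), 14 mm thick (y), top 85 mm above the bench. Axes turn with the knob; z up; the red pointer lies along -x, reaching 54 mm from the axis. At joint 0 the axes are parallel to the gauge's.
- lever: Loose green cast clamp lever, 187 mm, 0.6 to 0.96 kg. x from eye to nose, z up. Eye: upright ring 48 mm across, 36 mm high, 20 mm hole. Straight bar 20 mm wide, 20 mm thick, its underside 10 mm above the eye's. Square nose 26 x 26 x 30 mm high. Undersides of eye and nose level, on the bench. Origin at their height under the balance point; eye centre x = -59 mm, nose centre x = +91 mm.
- lever_balance (a point): Balance point of the lever: middle of the bar (20 mm above the undersides), 59 mm from the eye's centre, ringed by a 6 mm wide yellow band. Axes as the lever's. The fingers' middle must be within 20 mm of it along the bar.
- lever_eye (a point): Centre of the underside of the lever's eye. Axes as the lever's.
- lever_nose (a point): Centre of the underside of the lever's nose, 150 mm from the eye's.
- stand: Clamp stand, fixed: rusty round foot 170 mm across, green pedestal, grey flat bed 260 mm (x) by 105 mm (y), its top 110 mm above the bench. Origin: centre of its underside on the bench; z up. A steel post stands on the bed at x = -75 mm; the stone blank lies at x = +75 mm or so.
- post_top (a point): Centre of the top of the steel post (16 mm thick, 60 mm high over the bed), 170 mm above the bench. Axes as the stand's.
- nose_spot (a point): Point on the stand's x axis, 150 mm beyond the post in its +x direction, 155 mm above the bench, at the top of the stone blank: the nose is to be above it.
- blank: Loose limestone blank, 85 x 80 x 45 mm, lying on the bed of the stand; its top is 155 mm above the bench. Leave it. Origin: centre of its underside.
- mallet: Loose wooden mallet, 260 mm long, 52 mm high, to be left alone. Origin under the handle's neck; x points to the head.
- offcut: Loose limestone offcut, 130 x 75 x 50 mm, to be left alone. Origin: centre of its underside.
- chisel_red: Loose stone chisel with a red shank, 195 mm long, 14 mm high, to be left alone. Origin: underside near the middle; x to the tip.
- chisel_black: Loose stone chisel with a dark shank, 195 mm long, 14 mm high, to be left alone. Origin: underside near the middle; x to the tip.
- brush: Loose flat dusting brush, 180 mm long, 18 mm high, to be left alone. Origin: underside near the middle; x to the bristles.
- pot: Loose blue ceramic pot, 84 mm across, 90 mm high, to be left alone. Origin: centre of its underside.
Things that resemble listed ones, but are neither listed nor needed, are in the scene too. What is shaped like the gauge but blue or brown is not meant.

How it is judged:
On the way, in this order (a step that is already met when the one before it is completed fails the run):
1. the peak pointer is turned back to its zero stop, the lever still lying on the bench (value of joint peak below 0.06 rad and height (world z) of lever_balance below 0.03 m), for 0.2 s.
2. the lever is lifted off the bench in the fingers (height (world z) of each of lever_eye, lever_nose above 0.04 m and contact force between the fingers and lever above 2 N), for 0.2 s.
At the end, for the whole second after the job is handed in: Pointer within 0.06 rad of zero; lever carried by the fingers alone, gripped within 20 mm of its balance point, still, level within 0.1 rad, eye 8 to 50 mm above the post top and centred within 12 mm, nose within 25 mm of its spot; nothing else moved 25 mm (value of joint peak below 0.06 rad and horizontal distance between lever_eye and post_top below 0.012 m and z of lever_eye in the frame of post_top between 0.008 and 0.05 m and horizontal distance between lever_nose and nose_spot below 0.025 m and angle between lever's own z axis and vertical below 0.1 rad and x of the grasp point in the frame of lever_balance between -0.02 and 0.02 m and contact force between the fingers and lever above 2 N and contact force between lever and stand below 0.1 N and contact force between lever and blank below 0.1 N and linear speed of lever below 0.02 m/s and angular speed of lever below 0.15 rad/s and distance of each of blank, mallet, offcut, chisel_red, chisel_black, brush, pot from where it was at the start of the episode below 0.025 m); the arm keeps its last pose, push and grip.
It fails at once if another loose thing is shifted or knocked (25 mm) (distance of any of blank, mallet, offcut, chisel_red, chisel_black, brush, pot from where it was at the start of the episode above 0.025 m).
It also fails if it takes over 72 s, if anything falls off the work surface, if the arm or the gripper's body presses on something with over 40 N, if the wrist force passes 120 N, or if a joint passes its speed limit or range.

## Working session

There is one attempt and no reset: what is moved stays moved. The work goes in short steps, Python scripts to look and compute and a shell command to move; the robot and the scene stay as the last step left them, time stands still between calls to the robot, and variables do not carry over. Pictures are saved under pics/ and viewed, at most 10 in all, crops included, and the job is handed in when it is done.

```bash
mkdir -p pics
cat > h.py <<'E'
import numpy as np,cv2,pickle
from station import bot
def f(c): return 240/np.tan(np.radians(c['fovy'])/2)
def ray(c,u,v,fish=False):
    d=np.array([(u-c['cx'])/f(c),(v-c['cy'])/f(c),1.])
    if fish:
        r=np.hypot(d[0],d[1]); d=np.array([d[0]/r*np.sin(r),d[1]/r*np.sin(r),np.cos(r)]) if r>1e-9 else np.array([0,0,1.])
    return c['pose'][:3,3],c['pose'][:3,:3]@d
def onz(c,u,v,z,fish=False):
    o,d=ray(c,u,v,fish); return o+d*(z-o[2])/d[2]
def two(a,b):
    (o1,d1),(o2,d2)=a,b
    A=np.stack([d1,-d2],1); t=np.linalg.lstsq(A,o2-o1,rcond=None)[0]
    p,q=o1+t[0]*d1,o2+t[1]*d2; return (p+q)/2,np.linalg.norm(p-q)
def cloud(c):
    v,u=np.mgrid[:480,:640]; z=c['depth']
    P=np.stack([(u-c['cx'])/f(c)*z,(v-c['cy'])/f(c)*z,z],-1)
    return P@c['pose'][:3,:3].T+c['pose'][:3,3]
def snap(n,fn):
    c=bot.read_camera(n); cv2.imwrite('pics/'+fn,c['pixels'][:,:,::-1]); pickle.dump(c,open(fn+'.pkl','wb')); return c
def load(fn): return pickle.load(open(fn+'.pkl','rb'))
E
python3 - <<'E'
from h import *
for n in('top','scene','wrist'):
    c=snap(n,n+'0.png'); print(n,c['fovy'],c['cx'],c['cy'],c['pose'].round(3).tolist(),(c['depth']>0).mean())
o=bot.get_obs(); print(o)
E
```

```text
top 47.79810479551643 314.2563722487571 238.15451362323816 [[0.001, -0.981, 0.192, 0.203], [-1.0, -0.001, 0.002, -0.075], [-0.002, -0.192, -0.981, 1.473], [0.0, 0.0, 0.0, 1.0]] 0.9962076822916667
scene 56.10041107059776 317.8430448200952 245.2694820593215 [[-0.135, 0.789, -0.6, 1.238], [0.991, 0.116, -0.07, 0.014], [0.014, -0.603, -0.797, 1.155], [0.0, 0.0, 0.0, 1.0]] 0.995849609375
wrist 65.70646984690485 322.1185891528463 238.38080844594037 [[0.416, -0.874, -0.251, 0.345], [-0.909, -0.4, -0.114, -0.585], [-0.0, 0.276, -0.961, 0.374], [0.0, 0.0, 0.0, 1.0]] 0.98912109375
{'t': 0.15, 'q': array([ 1.03393099,  0.47762791,  0.02234772,  1.55618925, -0.01147458,
        1.1092823 , -0.08310549]), 'joint_vel': array([ 9.15525090e-05, -2.34596276e-03,  3.35361431e-04, -3.26729239e-03,
       -1.79837773e-04, -1.20763816e-03, -2.37566246e-03]), 'joint_torque': array([ 1.54799138e-03, -5.96928906e+01,  1.60942622e+00, -2.81490844e+01,
        1.26222006e-02,  6.56593984e-03,  3.52244979e-05]), 'eef_pos': array([ 0.28043753, -0.61350725,  0.23055204]), 'tool_rot': array([-6.58258173e-04,  9.77105229e-01,  2.12755484e-01, -2.04428667e-04]), 'contact_force': array([-0.43766593, -0.22613828, -0.41844185]), 'torque': array([-0.03148028, -0.04803514, -0.0100445 ]), 'grasp_force': 0.0, 'gripper_width': 0.9965700281777743}
```

View pics/top0.png

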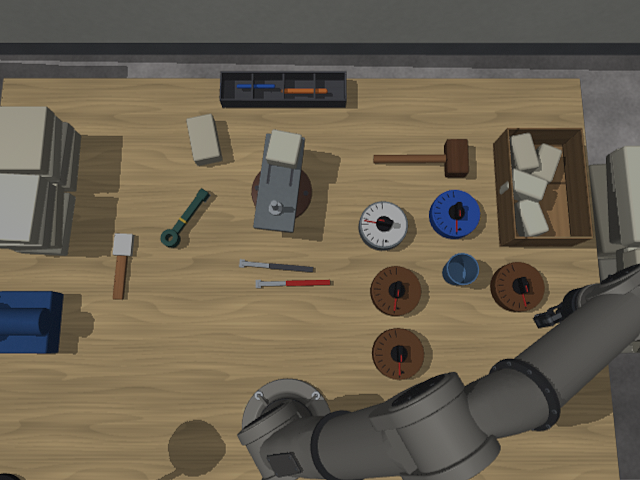

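View pics/scene0.png

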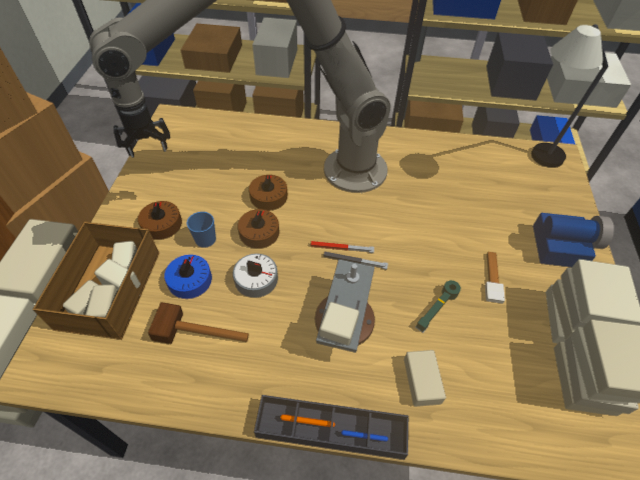

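The top view shows the white gauge at about (383,225), the lever from its eye (170,238) to its nose (205,193), and the stand with its post at (275,207) and blank at (285,148). The scene view shows the same gauge at (257,273), lever eye (452,289) and post (352,270). Next I'll enlarge these and measure.

Run:
```python
from h import *
t=load('top0.png');s=load('scene0.png')
g=lambda c,x,y,w=66:cv2.resize(c['pixels'][y:y+w,x:x+w,::-1],(390,290) if 0 else (390,390),interpolation=cv2.INTER_CUBIC)
im=np.hstack([g(t,350,192),g(s,224,240)]);cv2.imwrite('pics/crop1.png',im)
for nm,c in(('top',t),('scene',s)):
    h=cv2.cvtColor(c['pixels'],cv2.COLOR_RGB2HSV);P=cloud(c)
    w=(P[...,0]>.3)&(P[...,2]>-.02)&(P[...,2]<.2)
    dial=(h[...,1]<25)&(h[...,2]>170)&w&(abs(P[...,2]-.047)<.01)
    n,l,st,ce=cv2.connectedComponentsWithStats(dial.astype('u1'))
    print(nm)
    for i in range(1,n):
        if st[i,4]>150: print(' white',st[i],ce[i].round(1),P[l==i].mean(0).round(3),P[l==i].min(0).round(3),P[l==i].max(0).round(3))
    gr=(h[...,0]>50)&(h[...,0]<95)&(h[...,1]>60)&w
    n,l,st,ce=cv2.connectedComponentsWithStats(gr.astype('u1'))
    for i in range(1,n):
        if st[i,4]>40: print(' green',st[i],ce[i].round(1),P[l==i].mean(0).round(3),P[l==i].min(0).round(3),P[l==i].max(0).round(3))
    ye=(h[...,0]>20)&(h[...,0]<33)&(h[...,1]>180)&w
    n,l,st,ce=cv2.connectedComponentsWithStats(ye.astype('u1'))
    for i in range(1,n):
        if st[i,4]>3: print(' yel',st[i],ce[i].round(1),P[l==i].mean(0).round(3))
    po=w&(P[...,2]>.16)&(P[...,2]<.18)&(P[...,0]<.72)
    n,l,st,ce=cv2.connectedComponentsWithStats(po.astype('u1'))
    for i in range(1,n):
        if st[i,4]>8: print(' post',st[i],ce[i].round(1),P[l==i].mean(0).round(3))
    bl=w&(P[...,2]>.15)&(P[...,2]<.16)&(h[...,2]>120)
    n,l,st,ce=cv2.connectedComponentsWithStats(bl.astype('u1'))
    for i in range(1,n):
        if st[i,4]>100: print(' blank',st[i],ce[i].round(1),P[l==i].mean(0).round(3))
    bed=w&(P[...,2]>.104)&(P[...,2]<.116)
    n,l,st,ce=cv2.connectedComponentsWithStats(bed.astype('u1'))
    for i in range(1,n):
        if st[i,4]>300:
            q=P[l==i][:,:2]; r=cv2.minAreaRect((q*1000).astype('f4')); print(' bed',st[i],r,P[l==i].mean(0).round(3))
```

```text
top
 green [181 189  28  33 287] [195.1 203.9] [0.582 0.257 0.028] [0.535 0.223 0.011] [0.625 0.295 0.039]
 green [161 220  23  27 323] [172.  234.9] [0.495 0.315 0.031] [ 0.463  0.287 -0.001] [0.537 0.344 0.042]
 post [  0 136  49  38 308] [ 33.2 160.6] [0.657 0.637 0.172]
 post [  3 149   5   5   9] [  5.  150.7] [0.681 0.707 0.179]
 post [ 23 160   5   4   9] [ 25.  161.4] [0.652 0.653 0.179]
 post [ 29 165   4   4  10] [ 30.8 166.7] [0.638 0.637 0.179]
 post [  0 177  45  67 368] [ 33.  214.4] [0.518 0.624 0.171]
 post [  5 178   6   8  16] [  7.7 181.7] [0.6   0.691 0.178]
 post [ 31 193   5   5  10] [ 32.7 195.9] [0.563 0.625 0.178]
 post [271 200   6   7  34] [273.7 203.4] [0.547 0.029 0.169]
 post [  5 212   8   5  11] [  8.9 213.5] [0.518 0.679 0.179]
 post [  7 225   7   3   9] [  9.8 226.1] [0.486 0.674 0.178]
 blank [266 130  35  34 805] [283.3 146.5] [0.701 0.008 0.154]
 bed [536 128  56 109 341] ((638.4288330078125, -767.8717041015625), (309.7814025878906, 109.26847839355469), 21.128341674804688) [ 0.655 -0.762  0.11 ]
 bed [ 253  134   52   99 2498] ((621.7825317382812
[... 586 characters left out ...]

 post [574 262  66  64 446] [592.6 302.2] [0.574 0.638 0.171]
 post [351 264   6   7  33] [353.5 266.7] [0.552 0.03  0.168]
 post [585 321  13  36 165] [591.6 339. ] [0.68  0.613 0.17 ]
 blank [320 302  39  38 931] [339.1 320.1] [0.708 0.009 0.155]
 bed [ 35 223 111  87 438] ((580.1029052734375, -748.3802490234375), (159.3666229248047, 341.94647216796875), 58.045372009277344) [ 0.58  -0.746  0.11 ]
 bed [ 58 230  92  93 668] ((646.2003173828125, -590.9625244140625), (119.39571380615234, 325.63623046875), 66.51835632324219) [ 0.694 -0.614  0.108]
 bed [ 316  260   58   91 2025] ((625.1627197265625, 21.857421875), (105.00328063964844, 262.86920166015625), 83.6021957397461) [0.609 0.028 0.11 ]
```

View pics/crop1.png

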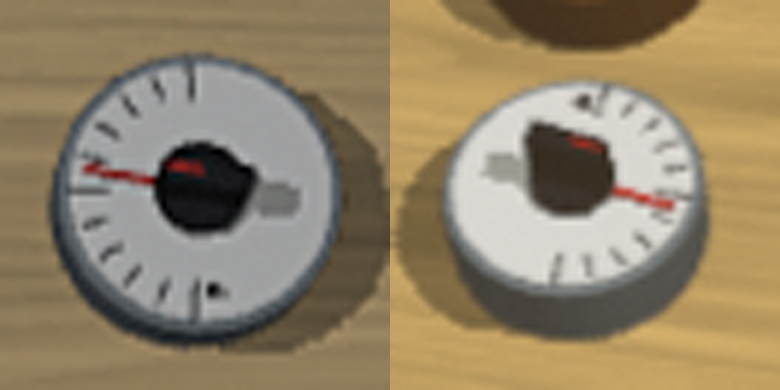

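The crop shows the zero tick at the bottom (195,305) with the stop pin beside it at (213,290). The red pointer tip is at (90,168), about a quarter turn clockwise from zero. The right half agrees. Now precise positions from both views.

Run:
```python
from h import *
C={'top':(load('top0.png'),(350,192)),'scene':(load('scene0.png'),(224,240))}
ce={};pl={}
for nm,(c,(x0,y0)) in C.items():
    h=cv2.cvtColor(c['pixels'],cv2.COLOR_RGB2HSV)
    m=np.zeros((480,640),'u1'); sub=(slice(y0,y0+66),slice(x0,x0+66))
    m[sub]=((h[...,1]<60)&(h[...,2]>130))[sub]*1
    n,l,st,_=cv2.connectedComponentsWithStats(m); i=1+st[1:,4].argmax()
    k=cv2.findContours((l==i).astype('u1'),cv2.RETR_EXTERNAL,cv2.CHAIN_APPROX_NONE)[0][0]
    hull=cv2.convexHull(k)[:,0].astype(float)
    W=np.array([onz(c,u,v,.047)[:2] for u,v in k[:,0]])
    (a,b),r=cv2.minEnclosingCircle((W*1000).astype('f4')); e=cv2.fitEllipse(k)
    print(nm,'dial',onz(c,*e[0],.047).round(4),'mec',a,b,r); ce[nm]=ray(c,*e[0])
    g=onz(c,*e[0],.047)
    red=np.zeros_like(m);red[sub]=(((h[...,0]<8)|(h[...,0]>172))&(h[...,1]>110)&(h[...,2]>60))[sub]
    v,u=np.nonzero(red); Q=np.array([onz(c,a,b,.050)[:2] for a,b in zip(u,v)]); d=np.linalg.norm(Q-g[:2],axis=1)
    Q=Q[(d>.024)]; 
    q=Q.mean(0)-g[:2]; print('  pointer ang',np.degrees(np.arctan2(q[1],q[0])),len(Q),d.max())
    for lab,(pu,pv) in dict(top=dict(zero=(195,305),far=(192,82),mid=(78,190)),scene=dict(zero=(213,96),far=(168,270),mid=(300,196)))[nm].items():
        q=onz(c,x0-.5+pu/5.909,y0-.5+pv/5.909,.047)-g; print('  tick',lab,np.degrees(np.arctan2(q[1],q[0])).round(1),np.hypot(*q[:2]).round(4))
print('gauge two-view',two(ce['top'],ce['scene']))
# lever
R={}
for nm,(c,_) in C.items():
    h=cv2.cvtColor(c['pixels'],cv2.COLOR_RGB2HSV);P=cloud(c)
    box=(P[...,0]>.42)&(P[...,0]<.68)&(P[...,1]>.19)&(P[...,1]<.37)
    gr=box&(h[...,0]>45)&(h[...,0]<100)&(h[...,1]>50)&(P[...,2]>.02)
    Q=P[gr]
    top=Q[Q[:,2]>.033] 
    eye=top[top[:,0]<.54]; (a,b),r=cv2.minEnclosingCircle((eye[:,:2]*1000).astype('f4'))
    ye=box&(h[...,0]>18)&(h[...,0]<35)&(h[...,1]>150)&(P[...,2]>.02)
    bar=Q[(Q[:,2]>.026)&(Q[:,2]<.0325)&(Q[:,0]>.51)&(Q[:,0]<.60)]
    vx=cv2.fitLine((bar[:,:2]).astype('f4'),cv2.DIST_HUBER,0,.01,.01).ravel()
    v,u=np.nonzero(ye); print(nm,'eye',a,b,r,'bar',vx.round(4),np.degrees(np.arctan2(vx[1],vx[0])),'barz',np.median(bar[:,2]),'band',P[ye].mean(0).round(4),ye.sum(),u.mean(),v.mean(),'nose',Q[Q[:,0]>.6].mean(0).round(4), Q[Q[:,0]>.6][:,2].max(), 'eyez',eye[:,2].mean())
    R[nm]=ray(c,u.mean(),v.mean())
print('band two-view',two(R['top'],R['scene']))
z=lambda n:None
print('post 2view',two(ray(C['top'][0],273.7,203.4),ray(C['scene'][0],353.5,266.7)))
```

```text
top dial [ 0.5219 -0.2594  0.047 ] mec 522.1432495117188 -257.84014892578125 60.285030364990234
  pointer ang 79.51224785376758 13 0.054900615473428206
  tick zero 174.3 0.0529
  tick far 4.6 0.0517
  tick mid 89.3 0.0574
scene dial [ 0.5251 -0.2559  0.047 ] mec 522.499755859375 -255.6200408935547 63.07562255859375
  pointer ang 98.69365961138928 13 0.05136184414106838
  tick zero 176.7 0.0557
  tick far 4.2 0.0503
  tick mid 91.7 0.059
gauge two-view (array([ 0.52252957, -0.25842707,  0.04294276]), np.float64(0.003088431797827106))
top eye 504.8616027832031 307.76544189453125 44.470001220703125 bar [ 0.803  -0.596   0.5567  0.274 ] -36.58469 barz 0.029536956726299968 band [0.5354 0.2881 0.0276] 14 182.92857142857142 220.5 nose [0.6107 0.2387 0.0279] 0.0342591492174984 eyez 0.035612562150338097
scene eye 504.10198974609375 318.74884033203125 37.70797348022461 bar [ 0.8198 -0.5727  0.5598  0.2779] -34.93639 barz 0.029805424050750817 band [0.5375 0.2927 0.0299] 16 441.0 300.5 nose [0.6121 0.2439 0.0294] 0.03438490819700357 eyez 0.036024541937280025
band two-view (array([0.53582604, 0.29095147, 0.02650969]), np.float64(0.005038971321330678))
post 2view (array([0.54842827, 0.03002615, 0.16224786]), np.float64(0.0008709744616844038))
```

```bash
python3 -m jog '[[1,-0.6,0,-0.05],[4,-2.4,0,-0.15],[7.5,-4.5,0,-0.25],[11,-6.7,0,-0.35],[14.5,-8.8,0,-0.45],[18,-10.9,0,-0.55],[21.5,-13,0,-0.65],[25,-15.1,0,-0.75],[28.5,-17.2,0,-0.85],[32,-19.4,0,-0.95],[35,-21.2,0,-1.02],[36.5,-22.1,0,-1.02],[36.9,-22.3,0,-1.02],[36.9,-22.3,0,-1.02],[36.9,-22.3,0,-1.02]]' -1
python3 - <<'E'
from h import *
c=snap('wrist','w1.png'); o=bot.get_obs(); print(o['eef_pos'],o['tool_rot'],o['q'],o['t']); print(c['pose'].round(3))
g=np.array([.523,-.2575,.047]); p=c['pose'][:3,:3].T@(g-c['pose'][:3,3]); th=np.arctan2(np.hypot(*p[:2]),p[2]); k=p[:2]/np.hypot(*p[:2])*th*f(c); print(k+[c['cx'],c['cy']])
E
```

```text
t: 1.4
eef_pos: [0.5227, -0.2591, 0.231]
tool_rot: [-0.0, 0.749, 0.662, -0.001]
contact_force: [-0.2, -0.6, -0.3]
gripper_width: 0.999
grasp_force: 0.0
[ 0.52234876 -0.25966931  0.23100417] [-5.11053837e-05  7.49857682e-01  6.61598813e-01 -6.81115820e-04] [ 0.61556927  0.34915246 -0.33055531  1.76245632  0.12949993  1.05192267
  0.11417529] 1.45
[[ 0.992 -0.118 -0.034  0.532]
 [-0.123 -0.953 -0.275 -0.19 ]
 [-0.     0.278 -0.961  0.374]
 [ 0.     0.     0.     1.   ]]
[321.80992023 210.46743103]
```

View pics/w1.png

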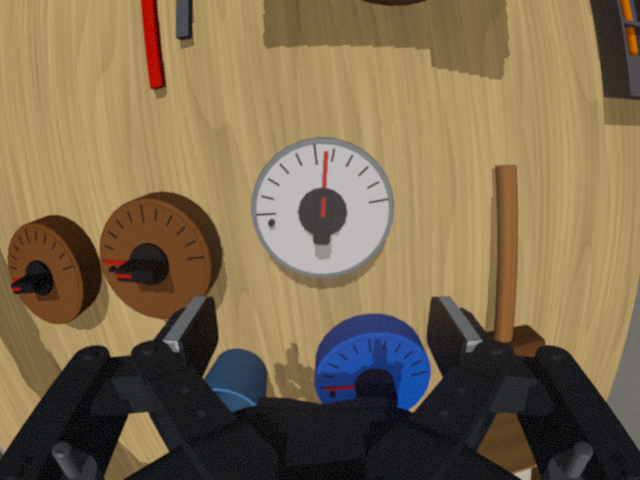

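The wrist view has the white dial centred near (323,207), the zero tick at the left (265,214), the pointer tip at (326,153) just past the mid tick, and the knob at (323,211).

Run:
```python
from h import *
c=load('w1.png'); h=cv2.cvtColor(c['pixels'],cv2.COLOR_RGB2HSV)
box=np.zeros((480,640),bool);box[130:285,245:400]=1
m=(box&(h[...,1]<50)&(h[...,2]>140)).astype('u1')
n,l,st,_=cv2.connectedComponentsWithStats(m);i=1+st[1:,4].argmax()
k=cv2.findContours((l==i).astype('u1'),cv2.RETR_EXTERNAL,cv2.CHAIN_APPROX_NONE)[0][0][:,0]
W=np.array([onz(c,u,v,.047,True)[:2] for u,v in k])
A=np.c_[2*W,np.ones(len(W))];s=np.linalg.lstsq(A,(W**2).sum(1),rcond=None)[0];g=s[:2];print('circle',g,np.sqrt(s[2]+g@g))
red=box&((h[...,0]<8)|(h[...,0]>172))&(h[...,1]>120)
v,u=np.nonzero(red);Q=np.array([onz(c,a,b,.0505,True)[:2] for a,b in zip(u,v)])
d=np.linalg.norm(Q-g,axis=1);q=Q[(d>.025)&(d<.06)];L=cv2.fitLine(q.astype('f4'),cv2.DIST_HUBER,0,.01,.01).ravel();print('pointer',len(q),d.max(),L.round(4),np.degrees(np.arctan2(L[1],L[0])),'mean dir',np.degrees(np.arctan2(*(q.mean(0)-g)[::-1])))
for n,(a,b) in dict(zero=(265,214),mid=(315,153),far=(378,201)).items():
    w=onz(c,a,b,.047,True)[:2]-g;print(n,np.degrees(np.arctan2(w[1],w[0])),np.hypot(*w))
# knob top red mark on bar (z .085)
v,u=np.nonzero(red); s=(v>192)&(v<222);Q=np.array([onz(c,a,b,.085,True)[:2] for a,b in zip(u[s],v[s])]);print('bar mark',len(Q),Q.min(0),Q.max(0),Q.mean(0))
blk=box&(h[...,2]<70)&(abs(cloud(c)[...,2])<9);v,u=np.nonzero(blk[185:250,295:350]);print(u.mean()+295,v.mean()+185)
```

```text
circle [ 0.5233474  -0.25888812] 0.05821471519088295
pointer 105 0.05406978717995842 [ 0.1769  0.9842  0.5304 -0.2192] 79.81303 mean dir 79.97668902734199
zero 174.84574704870212 0.05215119700126797
mid 89.89078959775755 0.05332496891614002
far 4.500535986842169 0.05113311792706365
bar mark 88 [ 0.5228237  -0.25502627] [ 0.52776012 -0.23885229] [ 0.5252198  -0.24667009]
322.0920852359209 215.1834094368341
```

```bash
python3 -m jog '[[0.1,0.1,2,0.05],[0.1,0.1,5,0.05],[0.1,0.1,8,0.05],[0.1,0.1,11,0.05],[0.1,0.1,13.5,0.05],[0.1,0.1,15.5,0.05],[0.1,0.1,16.7,0.05],[0.1,0.1,17.1,0.05],[0.1,0.1,17.1,0.05],[0.1,0.1,17.1,0.05]]' -1 && python3 -m jog '[[0,0,0,0],[0,0,0,0],[0,0,0,0],[0,0,0,0],[0,0,0,0],[0,0,0,0],[0,0,0,0],[0,0,0,0],[0,0,0,0],[0,0,0,0]]' 1 40
```

```text
t: 2.28
eef_pos: [0.5251, -0.2577, 0.0612]
tool_rot: [0.001, 0.766, 0.643, 0.0]
contact_force: [0.0, -0.1, -0.5]
gripper_width: 1.0
grasp_force: 0.0
t: 3.12
eef_pos: [0.5232, -0.2566, 0.0606]
tool_rot: [-0.001, 0.765, 0.644, -0.001]
contact_force: [-5.9, 1.9, 8.0]
gripper_width: 0.156
grasp_force: 40.8
```

```bash
python3 -m jog '[[0,0,0,-0.05],[0,0,0,-0.15],[0,0,0,-0.25],[0,0,0,-0.35],[0,0,0,-0.45],[0,0,0,-0.55],[0,0,0,-0.65],[0,0,0,-0.75],[0,0,0,-0.85],[0,0,0,-0.95],[0,0,0,-1.05],[0,0,0,-1.15],[0,0,0,-1.25],[0,0,0,-1.35],[0,0,0,-1.45],[0,0,0,-1.52],[0,0,0,-1.58],[0,0,0,-1.58],[0,0,0,-1.58]]' && python3 -c "
from h import *
o=bot.get_obs();print(o['q'],o['torque'])"
```

```text
t: 4.7
eef_pos: [0.5227, -0.2568, 0.0606]
tool_rot: [-0.002, 0.081, 0.997, -0.0]
contact_force: [-6.5, 0.7, 10.1]
gripper_width: 0.155
grasp_force: 41.1
[ 0.84556668  0.63432812 -0.66230003  1.87403613  0.52481698  0.81805526
  1.31404048] [0.37975754 1.44687505 0.02598244]
```

```bash
python3 -m jog '[[0,0,0,-0.03],[0,0,0,-0.06],[0,0,0,-0.06],[0,0,0,-0.06]]' && python3 -c "
from h import *
print(bot.get_obs()['torque'])" && python3 -m jog '[[0,0,0,-0.03],[0,0,0,-0.06],[0,0,0,-0.06],[0,0,0,-0.06]]' && python3 -c "
from h import *
print(bot.get_obs()['torque'])"
```

```text
t: 5.03
eef_pos: [0.5227, -0.2568, 0.0606]
tool_rot: [-0.002, 0.052, 0.999, -0.0]
contact_force: [-7.5, 2.3, 10.3]
gripper_width: 0.158
grasp_force: 41.1
[0.30439043 1.48455604 0.00311501]
t: 5.37
eef_pos: [0.5227, -0.2569, 0.0607]
tool_rot: [-0.002, 0.023, 1.0, 0.0]
contact_force: [-6.8, 1.7, 10.5]
gripper_width: 0.156
grasp_force: 45.5
[ 0.46451667  1.50491522 -0.91370064]
```

The moment jumped to -0.9 N m, so the pointer is against the stop. I'll release, rise and check.

```bash
python3 -m jog '[[0,0,0,0.03],[0,0,0,0.03],[0,0,0,0.03],[0,0,0,0.03],[0,0,0,0.03],[0,0,0,0.03],[0,0,0,0.03],[0,0,0,0.03],[0,0,-1.5,0.03],[0,0,-4,0.03],[0,0,-8,0.03],[0,0,-12,0.03],[0,0,-15,0.03],[0,0,-17,0.03],[0,0,-17,0.03],[0,0,-17,0.03]]' -1
python3 - <<'E'
from h import *
c=snap('wrist','w2.png');P=cloud(c)
h=cv2.cvtColor(c['pixels'],cv2.COLOR_RGB2HSV);g=np.array([.5234,-.2585])
red=((h[...,0]<8)|(h[...,0]>172))&(h[...,1]>120)
v,u=np.nonzero(red);Q=np.array([onz(c,a,b,.0505,True)[:2] for a,b in zip(u,v)])
d=np.linalg.norm(Q-g,axis=1);q=Q[(d>.025)&(d<.058)]
L=cv2.fitLine(q.astype('f4'),cv2.DIST_HUBER,0,.01,.01).ravel();print(len(q),L,np.degrees(np.arctan2(L[1],L[0])),np.degrees(np.arctan2(*(q.mean(0)-g)[::-1])))
k=np.argwhere(red)[(d<.058)].mean(0).astype(int);print(k)
y,x=max(0,k[0]-60),max(0,k[1]-60);cv2.imwrite('pics/w2c.png',cv2.resize(c['pixels'][y:y+120,x:x+120,::-1],(480,480),interpolation=cv2.INTER_CUBIC))
E
```

```text
t: 6.7
eef_pos: [0.5253, -0.2569, 0.2325]
tool_rot: [0.001, 0.036, 0.999, -0.001]
contact_force: [0.2, -0.5, -0.5]
gripper_width: 1.002
grasp_force: 0.0
99 [ 0.99736345 -0.07256836  0.4841403  -0.25472978] -4.1615186 174.514550259598
[184 322]
```

View pics/w2c.png

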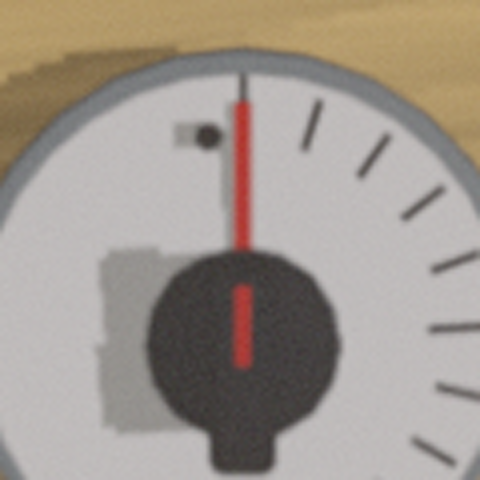

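The pointer lies exactly on the zero tick (242,90 to 242,250 in the crop), beside the stop pin. Next, over to the lever.

```bash
python3 -m jog '[[0,1,-1,0],[0.2,4,-2,0.03],[0.4,8,-2,0.08],[0.6,12,-2,0.13],[0.8,16,-2,0.18],[1,20,-2,0.23],[1.2,24,-2,0.28],[1.4,28,-2,0.33],[1.6,32,-2,0.38],[1.8,36,-2,0.43],[2,40,-2,0.48],[2.2,44,-2,0.53],[2.4,48,-2,0.555],[2.6,51,-2,0.555],[2.8,53.5,-2,0.555],[2.85,54.7,-2,0.555],[2.85,54.7,-2,0.555],[2.85,54.7,-2,0.555],[2.85,54.7,-2,0.555]]'
python3 - <<'E'
from h import *
c=snap('wrist','w3.png');o=bot.get_obs();print(o['eef_pos'],o['tool_rot'],o['q'])
E
```

```text
t: 8.33
eef_pos: [0.5363, 0.2888, 0.2498]
tool_rot: [-0.0, 0.31, 0.951, -0.001]
contact_force: [0.4, 0.2, 0.2]
gripper_width: 1.002
grasp_force: 0.0
[0.53651641 0.28859851 0.2499328 ] [ 6.72784708e-05  3.10000892e-01  9.50735898e-01 -8.33255668e-04] [ 0.00755076  0.47365388 -0.82310718  1.65593609  0.37155162  1.17742999
  0.03437484]
```

View pics/w3.png

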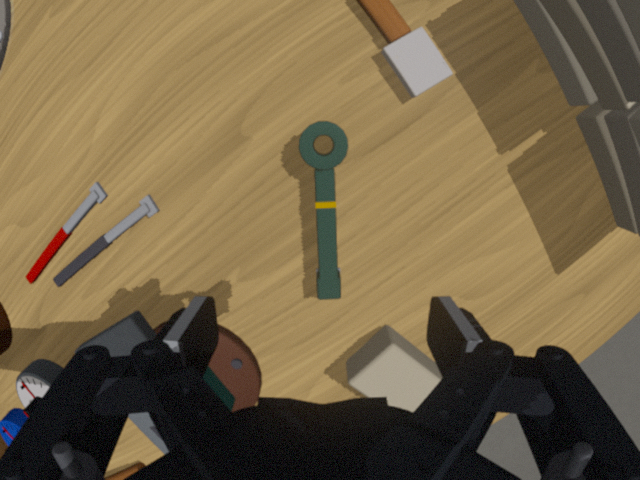

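The wrist view shows the lever's eye at (323,145), the band at (326,205) and the nose at (330,288), with room beside the bar for the fingers.

```bash
cat > lev.py <<'E'
from h import *
def measure(fn,box):
    c=load(fn);h=cv2.cvtColor(c['pixels'],cv2.COLOR_RGB2HSV)
    b=np.zeros((480,640),bool);b[box[0]:box[1],box[2]:box[3]]=1
    gr=b&(h[...,0]>50)&(h[...,0]<95)&(h[...,1]>60);ye=b&(h[...,0]>18)&(h[...,0]<32)&(h[...,1]>190)
    n,l,st,_=cv2.connectedComponentsWithStats(ye.astype('u1'));ye=l==1+st[1:,4].argmax()
    v,u=np.nonzero(ye);pb=(u.mean(),v.mean());print('band px',np.round(pb,1),ye.sum())
    band=onz(c,*pb,.030,True)
    z=np.array([onz(c,a,d,.030,True) for d,a in np.argwhere(gr)])
    w=z[:,:2]-band[:2];r=np.hypot(*w.T);s=(r>.008)&(r<.07)&(w[:,0]>0)
    L=cv2.fitLine(z[s][:,:2].astype('f4'),cv2.DIST_HUBER,0,.01,.01).ravel();a=np.arctan2(L[1],L[0])
    n=np.array([-np.sin(a),np.cos(a)]);off=(L[2:]-band[:2])@n
    e=np.array([onz(c,q,d,.036,True)[:2] for d,q in np.argwhere(gr)]);s=(e-band[:2])@[np.cos(a),np.sin(a)]<-.033
    (x,y),R=cv2.minEnclosingCircle((e[s]*1000).astype('f4'));eye=np.array([x,y])/1000
    d=band[:2]-eye
    print('band',band.round(4),'yaw line',np.degrees(a),'yaw eye-band',np.degrees(np.arctan2(d[1],d[0])),'dist',np.hypot(*d),'eye',eye,R,'off',off)
    return ray(c,*pb,True)
E
python3 - <<'E'
from lev import *
r=measure('w3.png',(110,305,285,365))
t,s=load('top0.png'),load('scene0.png')
print(two(r,ray(t,182.9,220.5)),two(r,ray(s,441,300.5)))
E
```

```text
band px [324.8 204.5] 119
band [0.5377 0.2906 0.03  ] yaw line -34.241405 yaw eye-band -33.674983385100326 dist 0.056937622376575216 eye [0.4902796  0.32215945] 24.608362197875977 off 0.0006626977801626605
(array([0.53812063, 0.28977763, 0.02053205]), np.float64(0.00209469750117066)) (array([0.53787638, 0.29156483, 0.03108899]), np.float64(0.0018796039763821644))
```

```bash
python3 -m jog '[[0,0.1,1.5,-0.03],[0,0.2,4.5,-0.035],[0,0.2,8,-0.035],[0,0.2,11,-0.035],[0,0.2,12.7,-0.035],[0,0.2,13,-0.035],[0,0.2,13,-0.035],[0,0.2,13,-0.035]]'
python3 - <<'E'
from lev import *
c=snap('wrist','w4.png');o=bot.get_obs();print(o['eef_pos'],o['tool_rot'])
r=measure('w4.png',(60,470,270,380));r3=ray(load('w3.png'),324.8,204.5,True);print(two(r,r3))
E
```

```text
t: 9.05
eef_pos: [0.5378, 0.2923, 0.1211]
tool_rot: [0.0, 0.292, 0.956, 0.0]
contact_force: [0.4, 0.2, 1.5]
gripper_width: 0.999
grasp_force: 0.0
[0.53813201 0.29273835 0.12173118] [7.49850753e-04 2.92271662e-01 9.56334620e-01 8.98614412e-04]
band px [320.7 242.5] 258
band [0.538  0.2911 0.03  ] yaw line -34.16009 yaw eye-band -33.94593602662579 dist 0.05696547817313719 eye [0.49073117 0.32290387] 25.13974952697754 off 0.00033447571011283733
(array([0.5379016 , 0.29076382, 0.02960788]), np.float64(0.0006406823832542291))
```

View pics/w4.png

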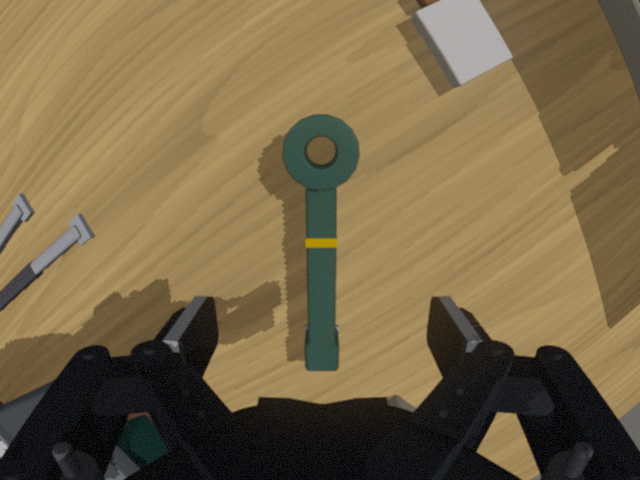

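The band is at (321,243) in line with the fingers, and the two-view height of 0.0296 fits the expected 0.030. I'll descend and grip.

```bash
python3 -m jog '[[-0.1,-0.1,1.5,0],[-0.1,-0.1,4,0],[-0.1,-0.1,7,0],[-0.1,-0.1,9.5,0],[-0.1,-0.1,11,0],[-0.1,-0.1,11.5,0],[-0.1,-0.1,11.5,0],[-0.1,-0.1,11.5,0]]' -1 && python3 -m jog '[[0,0,0,0],[0,0,0,0],[0,0,0,0],[0,0,0,0],[0,0,0,0],[0,0,0,0],[0,0,0,0],[0,0,0,0],[0,0,0,0],[0,0,0,0]]' 1 90
```

```text
t: 9.77
eef_pos: [0.5381, 0.2918, 0.0064]
tool_rot: [0.0, 0.292, 0.956, 0.001]
contact_force: [-0.0, -0.2, 1.2]
gripper_width: 1.0
grasp_force: 0.0
t: 10.6
eef_pos: [0.5378, 0.2914, 0.0059]
tool_rot: [0.0, 0.292, 0.956, 0.0]
contact_force: [-1.1, -0.5, 6.2]
gripper_width: 0.213
grasp_force: 89.1
```

```bash
python3 -m jog '[[0,0,-0.5,0],[0,0,-1.5,0],[0,0,-3,0],[0,0,-5,0],[0,0,-7,0],[0,0,-9,0],[0,0,-11.5,0],[0,0,-14,0],[0,0,-16.5,0],[0,0,-19,0],[0,0,-21,0],[0,0,-22.5,0],[0,0,-23.4,0],[0,0,-23.4,0],[0,0,-23.4,0],[0,0,-23.4,0]]'
python3 - <<'E'
from lev import *
c=snap('wrist','w5.png');o=bot.get_obs();print(o['eef_pos'],o['tool_rot'],o['torque'],o['q'])
cv2.imwrite('pics/w5c.png',c['pixels'][:,:,::-1])
# lever clouds from scene camera
s=snap('scene','s5.png');h=cv2.cvtColor(s['pixels'],cv2.COLOR_RGB2HSV);P=cloud(s)
m=(h[...,0]>45)&(h[...,0]<100)&(h[...,1]>50)&(P[...,2]>.2)&(P[...,2]<.32)&(P[...,0]>.4)&(P[...,0]<.7)&(P[...,1]>.15)
Q=P[m];print(len(Q),Q.min(0),Q.max(0))
for n,k in(('eye',Q[Q[:,0]<.515]),('nose',Q[Q[:,0]>.595])): print(n,len(k),np.median(k,0),np.percentile(k[:,2],[50,90,98]))
E
```

```text
t: 11.93
eef_pos: [0.5367, 0.2902, 0.2379]
tool_rot: [-0.001, 0.292, 0.956, -0.001]
contact_force: [-0.2, 0.3, -8.6]
gripper_width: 0.216
grasp_force: 88.7
[0.53670485 0.29025775 0.23775217] [-8.82254997e-04  2.92031601e-01  9.56407632e-01 -1.09879907e-03] [0.02400437 0.01257036 0.00338023] [ 0.0068823   0.49034552 -0.82777309  1.66574179  0.3872425   1.16109008
  0.05775508]
238 [0.50694747 0.22797043 0.2542789 ] [0.62750235 0.30450976 0.26618764]
eye 9 [0.51301548 0.30170657 0.26157562] [0.26157562 0.26350835 0.26365802]
nose 110 [0.6098028 0.2442334 0.2615879] [0.2615879  0.26331834 0.26438868]
```

View pics/w5.png

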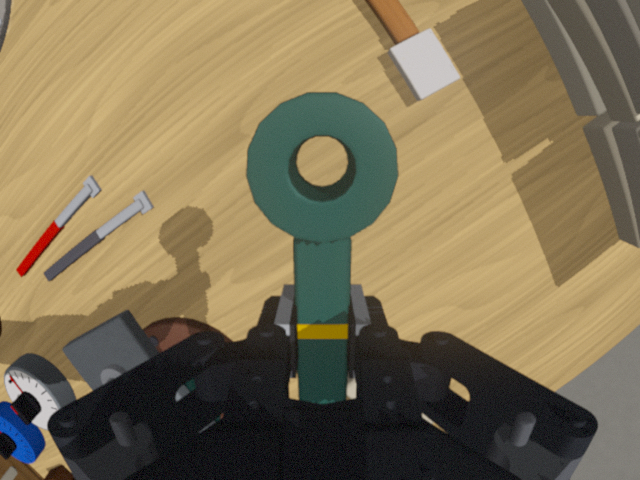

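The wrist view shows the lever held square in the fingers at the band (323,331), eye at (322,165), hole clear. I'll measure the eye relative to the tool and work out the carry.

```bash
cat > eye.py <<'E'
from h import *
def eye(fn,ztop):
    c=load(fn);h=cv2.cvtColor(c['pixels'],cv2.COLOR_RGB2HSV)
    b=np.zeros((480,640),bool);b[70:238,230:415]=1
    gr=b&(h[...,0]>60)&(h[...,0]<95)&(h[...,1]>60)
    n,l,st,_=cv2.connectedComponentsWithStats(gr.astype('u1'));g=l==1+st[1:,4].argmax()
    k=cv2.findContours(g.astype('u1'),cv2.RETR_EXTERNAL,cv2.CHAIN_APPROX_NONE)[0][0][:,0]
    k=k[k[:,1]<200]
    W=np.array([onz(c,u,v,ztop,True)[:2] for u,v in k])
    s=np.linalg.lstsq(np.c_[2*W,np.ones(len(W))],(W**2).sum(1),rcond=None)[0]
    return s[:2],np.sqrt(s[2]+s[:2]@s[:2])
E
python3 - <<'E'
from eye import *
from scipy.spatial.transform import Rotation as Ro
o=bot.get_obs();R=Ro.from_quat(o['tool_rot'],scalar_first=True).as_matrix();p=o['eef_pos']
e,r=eye('w5.png',.2675);d=p[:2]-e;print('eye',e,r,'tool offset',R[:2,:2].T@d,np.degrees(np.arctan2(d[1],d[0])),np.hypot(*d))
for ys in(-6.5,):
    a=np.radians(ys+34.0);rot=np.array([[np.cos(a),-np.sin(a)],[np.sin(a),np.cos(a)]])
    T=np.array([.549,.030])+rot@d;print('TCP target',T,'shift tool cm',100*R[:2,:2].T@(T-p[:2]),'spin',-a)
c=load('w5.png');q=c['pixels'][330:430,60:180]
# post seen by wrist?
t=np.array([.549,.030,.17]);pp=c['pose'][:3,:3].T@(t-c['pose'][:3,3]);th=np.arctan2(np.hypot(*pp[:2]),pp[2]);print(pp[:2]/np.hypot(*pp[:2])*th*f(c)+[c['cx'],c['cy']])
E
```

```text
eye [0.48744386 0.32332884] 0.02294835936834225 tool offset [-0.05935098  0.00020763] -33.761045051266876 0.05935137981877572
TCP target [0.60799737 0.02352723] shift tool cm [-20.81178684 -18.15210385] spin -0.4799655442984406
[ 91.64156857 412.51629563]
```

```bash
python3 -m jog '[[-0.5,-0.4,0,-0.02],[-1.8,-1.6,0,-0.06],[-3.7,-3.2,0,-0.1],[-5.7,-5,0,-0.15],[-7.8,-6.8,0,-0.2],[-9.9,-8.6,0,-0.25],[-12,-10.5,0,-0.3],[-14,-12.2,0,-0.35],[-16,-14,0,-0.39],[-17.8,-15.5,0,-0.43],[-19.2,-16.8,0,-0.46],[-20.2,-17.6,0,-0.475],[-20.7,-18.1,0,-0.48],[-20.8,-18.15,0,-0.48],[-20.8,-18.15,0,-0.48],[-20.8,-18.15,0,-0.48],[-20.8,-18.15,0,-0.48]]'
python3 - <<'E'
from eye import *
c=snap('wrist','w6.png');o=bot.get_obs();p=o['eef_pos'];print(p,o['tool_rot'],o['q'])
e,r=eye('w6.png',p[2]+.0295);d=p[:2]-e;print('eye',e,r,np.degrees(np.arctan2(d[1],d[0])))
E
```

```text
t: 13.45
eef_pos: [0.6082, 0.0262, 0.2394]
tool_rot: [-0.0, 0.055, 0.998, 0.0]
contact_force: [0.5, -0.2, -8.5]
gripper_width: 0.216
grasp_force: 88.8
[0.60823244 0.0259749  0.23943786] [1.28870891e-05 5.53261374e-02 9.98468300e-01 2.67104084e-04] [ 0.50698931  0.50819186 -0.89882738  1.66667644  0.4248806   1.17510719
  0.96232154]
eye [0.54909734 0.03231777] 0.023126004699824444 -6.122178596413965
```

View pics/w6.png

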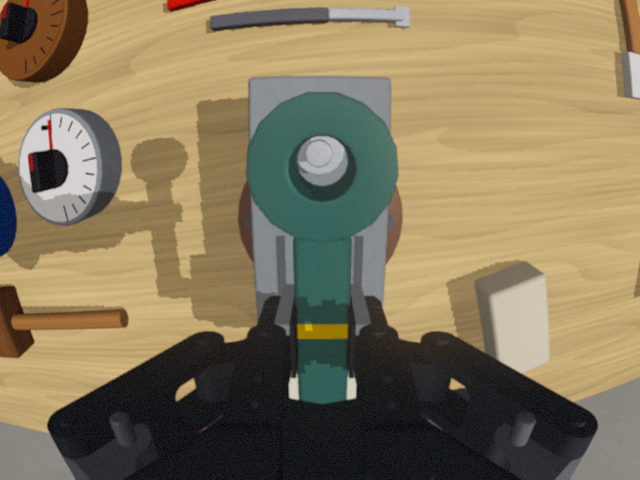

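The post top shows through the eye's hole at (319,152), and the bed runs parallel to the lever. I'll turn that pixel into a position.

Run:
```python
from eye import *
c=load('w6.png')
print('post',onz(c,319,152,.17,True),'bed corners',onz(c,250,78,.11,True),onz(c,390,77,.11,True))
print(two(ray(c,319,152,True),ray(load('top0.png'),273.7,203.4)),two(ray(c,319,152,True),ray(load('scene0.png'),353.5,266.7)))
a,b=onz(c,250,78,.11,True),onz(c,390,77,.11,True);d=b-a;print(np.degrees(np.arctan2(d[1],d[0]))-90,np.hypot(*d[:2]))
```

```text
post [0.54882277 0.03073298 0.17      ] bed corners [ 0.49026115 -0.01389662  0.11      ] [0.50090936 0.08751869 0.11      ]
(array([0.54952711, 0.03025911, 0.15764821]), np.float64(0.000661799460116153)) (array([0.54912879, 0.0305416 , 0.16331756]), np.float64(0.00019906271775709441))
-5.993873724503956 0.1019727862963992
```

```bash
python3 -m jog '[[0,-0.1,0.4,0],[0,-0.2,1.2,0],[0,-0.2,2.2,0],[0,-0.2,3.1,0],[0,-0.2,3.6,0],[0,-0.2,3.8,0],[0,-0.2,3.8,0],[0,-0.2,3.8,0],[0,-0.2,3.8,0],[0,-0.2,3.8,0],[0,-0.2,3.8,0],[0,-0.2,3.8,0]]'
python3 - <<'E'
from eye import *
c=snap('wrist','w7.png');o=bot.get_obs();p=o['eef_pos'];print(p,o['tool_rot'],abs(o['joint_vel']).max(),o['torque'])
e,r=eye('w7.png',p[2]+.0295);d=p[:2]-e;print('eye',e,r,np.degrees(np.arctan2(d[1],d[0])))
n=e+.15*d/np.hypot(*d);print('nose',n,'spot',np.array([.549,.0305])+.15*np.array([.9938,-.111]))
s=snap('scene','s7.png');P=cloud(s);h=cv2.cvtColor(s['pixels'],cv2.COLOR_RGB2HSV)
m=(h[...,0]>45)&(h[...,0]<100)&(h[...,1]>50)&(P[...,2]>.18)&(P[...,2]<.27)&(P[...,1]>-.05)&(P[...,1]<.1)&(P[...,0]>.5)
Q=P[m];print(len(Q),Q.min(0),Q.max(0));N=Q[Q[:,0]>.68];E=Q[Q[:,0]<.565];print(np.percentile(N[:,2],[10,50,90]),np.percentile(E[:,2],[10,50,90]) if len(E) else 0)
x=cv2.resize(s['pixels'][200:380,270:430,::-1],(640,720)[:2] and (533,600),interpolation=cv2.INTER_CUBIC);cv2.imwrite('pics/s7c.png',x)
E
```

```text
t: 14.5
eef_pos: [0.6085, 0.0224, 0.2016]
tool_rot: [0.0, 0.056, 0.998, 0.0]
contact_force: [-0.2, -0.8, -8.8]
gripper_width: 0.213
grasp_force: 88.8
[0.60845796 0.02230208 0.20154792] [ 2.05159011e-04  5.64019438e-02  9.98408121e-01 -4.74751874e-05] 0.0020889912051536195 [-3.43108033e-02 -5.80423318e-02 -5.89577859e-05]
eye [0.54948354 0.02864881] 0.023201183439130628 -6.142441497528187
nose [0.69862239 0.01259872] spot [0.69807 0.01385]
293 [0.5831657  0.00191335 0.21973356] [0.71141658 0.02945504 0.22988867]
[0.22296373 0.22557182 0.22769282] 0
```

View pics/s7c.png

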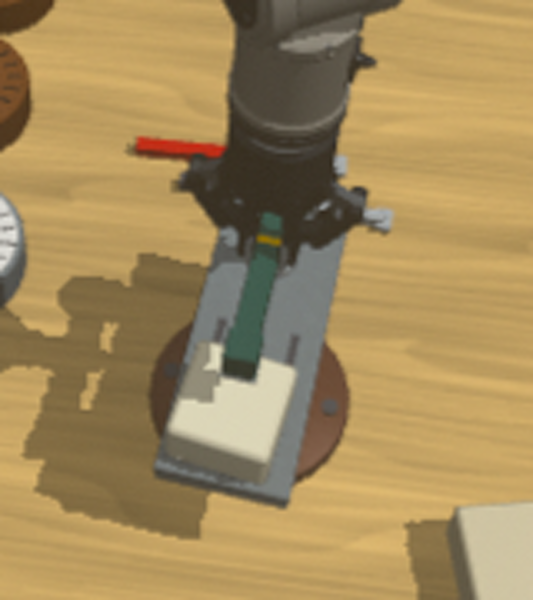

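The scene crop shows the lever level over the bed, with its nose (240,368) above the blank and touching nothing. Eye is about 2 mm off the post axis, underside about 25 mm above it.

```bash
python3 -c "
from station import bot
print(bot.hand_in())"
```

```text
the job is handed in; nothing more can be done
None
```

The job is handed in, though no verdict came back: the peak pointer is at the zero stop, and the lever is held level and still by its balance point, eye about 25 mm above the post and about 2 mm off centre, nose above the blank.

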